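# Make up the locking kit and the finishing kit in their fitted trays

### The job

Make up the two kits for the shed job in the two fitted trays, from the stock lying round them to the left of the vice. The tray with three cut-outs is the locking kit: lay the padlock flat in the oblong one, stand the hex bolt on its head in the square one and stand the AA cell in the small round one. The tray with two cut-outs is the finishing kit: lay the sanding block (the larger brown block) flat in the oblong one and stand the small blue wax pot in the round one; everything is to sit fully down in its cut-out, and the larger green pot and the small beech offcut behind the vice stay where they are.

Things in the scene. Friction and masses are not known exactly. Their poses are not given: they have to be found in the camera images.
- lock_tray: locking-kit tray, 78 (x) by 134 mm (y), fixed; grey rim, black foam. Origin: centre of underside. Foam top 12, rim 13, pocket floors 4 mm above the bench. Yaw within 0.08 rad. Pocket centres in tray frame: oblong 56 (x) by 80 (y) mm at (0, -23) for the padlock, length along tray y, either way; square 33 mm at (15.5, 43) for the bolt; round 26 mm at (-19, 43) for the cell.
- finish_tray: finishing-kit tray, 78 (x) by 175 mm (y), fixed; grey rim, black foam. Origin: centre of underside. Foam top 12, rim 13, pocket floors 4 mm above the bench. Yaw within 0.08 rad. Pocket centres in tray frame: oblong 64 (x) by 89 (y) mm at (0, -36) for the sanding block, its length along tray y; round 64 mm across at (0, 48) for the small pot.
- padlock: brass padlock lying flat, 67 x 40 x 18 mm, 0.16 kg. Origin: centre of its underside over the full length; x runs along the length towards the thinner steel shackle, z up. The solid body is x = -33 to +3 mm, 40 mm wide (y), 18 mm high: pick it there, across y, near x = -13 mm. At the start x points away from the robot within 0.25 rad.
- hex_bolt: plain steel hex bolt standing upright on its head, 61 mm tall, 0.03 kg. Origin: centre of the underside of the head; z up along the shank. Head 17 mm wide and 6 mm high, threaded shank 9 mm thick above it. Grip the shank.
- aa_cell: AA cell (dark blue and brass-coloured) standing upright, 14 mm thick, 51 mm tall with its nub, 0.024 kg. Origin: centre of its underside; z up.
- sanding_block: plain brown, wood-coloured sanding block lying flat, 52 mm (its x) by 75 mm (its y) by 28 mm high, 0.08 kg. Origin: centre of its underside; z up. At the start its 75 mm length points away from the robot within 0.2 rad.
- wax_pot: the small blue screw-top pot of wax standing near the trays (not the like one far back among the bottles), upright cylinder 52 mm across and 50 mm tall, 0.08 kg. Origin: centre of its underside; z up.
- big_pot: bystander, stays where it is: the larger green screw-top pot, 64 mm across and 45 mm tall, standing among the stock. Origin: centre of its underside.
- offcut: bystander, stays where it is: small beech offcut, 49 x 55 x 22 mm, lying behind the vice; shorter and lower than the sanding block. Origin: centre of its underside.

How it is judged:
At the end, for the whole second after the job is handed in: Each of the five things sits in its own pocket: within 12 mm of the pocket's centre along both tray axes, underside within 3.5 mm of the pocket floor, level or upright within 0.12 rad, padlock and block lengthwise along theirs (0.4 rad); all released and at rest (x of padlock in the frame of lock_tray between -0.012 and 0.012 m and y of padlock in the frame of lock_tray between -0.035 and -0.011 m and z of padlock in the frame of lock_tray between 0 and 0.0075 m and angle between each of padlock, hex_bolt, aa_cell, sanding_block, wax_pot's own z axis and vertical below 0.12 rad and linear speed of each of padlock, hex_bolt, aa_cell, sanding_block, wax_pot below 0.02 m/s and contact force between each of padlock, hex_bolt, aa_cell, sanding_block, wax_pot and the fingers below 0.2 N and angle between the x axis of padlock and the y axis of lock_tray, either way round below 0.4 rad and x of hex_bolt in the frame of lock_tray between 0.0035 and 0.0275 m and y of hex_bolt in the frame of lock_tray between 0.031 and 0.055 m and z of hex_bolt in the frame of lock_tray between 0 and 0.0075 m and x of aa_cell in the frame of lock_tray between -0.031 and -0.007 m and y of aa_cell in the frame of lock_tray between 0.031 and 0.055 m and z of aa_cell in the frame of lock_tray between 0 and 0.0075 m and x of sanding_block in the frame of finish_tray between -0.012 and 0.012 m and y of sanding_block in the frame of finish_tray between -0.048 and -0.024 m and z of sanding_block in the frame of finish_tray between 0 and 0.0075 m and angle between the y axis of sanding_block and the y axis of finish_tray, either way round below 0.4 rad and x of wax_pot in the frame of finish_tray between -0.012 and 0.012 m and y of wax_pot in the frame of finish_tray between 0.036 and 0.06 m and z of wax_pot in the frame of finish_tray between 0 and 0.0075 m); the robot touches nothing.
It fails at once if the large green pot is shifted by more than 20 mm (distance of big_pot from where it was at the start of the episode above 0.02 m).
It fails at once if the beech offcut is shifted by more than 20 mm (distance of offcut from where it was at the start of the episode above 0.02 m).
It also fails if it takes over 112 s, if anything falls off the work surface, if the arm or the gripper's body presses on something with over 40 N, if the wrist force passes 120 N, or if a joint passes its speed limit or range.

### The arm

A 6-joint arm with a two-finger parallel gripper is mounted at the origin on a cart in front of the work surface, level with it; the furniture and walls round the work are solid. World frame = base frame: x ahead of the robot, y to its left, z up, the work surface at z = 0. Lengths are in m, angles in rad, forces in N, time in s.
With the tool pointing down it reaches from about 0.325 to 1 m from the base axis. Payload 5.1 kg.
Tool frame: the origin (TCP) lies midway between the tips of the shut fingers; the grasp point (between the pads) lies env.grasp_offset behind it (env.grasp_offset is the distance from the TCP to the grasp point, in m); z points along the fingers, y is the line along which they close (so a half turn about z gives the same grasp; the last joint's range is limited). The gripper opens to 85 mm and grips with 20 to 120 N. Pads are 22 mm wide; open, the fingers measure 114 mm over their backs; the gripper's body (76 mm by 85 mm) begins 54 mm behind the grasp point. The pads swing forward as they close: fully open they stand 13 mm farther back than shut.
Start: joints at [1.211, 0.124, 1.65, -0, 1.367, -0.083], TCP at [0.178, 0.625, 0.231] pointing down, gripper open.
Joint ranges: [-2.61, 2.61], [-1.02, 2.33], [0.03, 2.71], [-1.35, 4.49], [0.32, 2.68], [-2.91, 2.91]. Speed limits (rad/s): [2.57, 2.57, 3.14, 3.14, 3.14, 3.14].

### API

Orientations are given as a unit quaternion [w, x, y, z].
In Python, from plant import env gives the robot as it stands.
- The arm moves only by the tool drive_tool, never from a script. Its argument "motion" is a list of rows, each an object of numbers: "wx", "wy", "wz": the turn, a rotation vector about the tool's x, y, z in rad; "x", "y", "z": the shift along the tool's x, y, z in m; "claw": the closure in counts, from 0 (fully open) to 255 (shut). In form: [{"wx": .., "wy": .., "wz": .., "x": .., "y": .., "z": .., "claw": ..}, ...]. A call has 1 to 8 rows; each row shifts and turns the commanded pose from where the row before left it, along the tool's axes as they then stand; what a row does not reach is not made up. A row lasts 1/8 s, in which the tool goes at most 62.5 mm and 10.7 degrees, less where a joint would pass 70% of its speed; a pose out of reach is approached as far as the arm can. A call is refused whole if a number of a shift passes 0.0625 or a number of a turn 0.188, either way. A call with a gripper value outside its range is refused whole. The fingers move at their own pace and stop on an object; the grip force is fixed at half the most. Time passes only in rows, so rows that do not move let the fingers close. It gives the time, the measured TCP pose, the force, the opening and the grip force at its end, in the units of the state.
- env.get_state(): the state, without advancing time (a new reading comes with each control period).
- env.get_image(name): name is "scene" or "top"; returns a dict with "pixels" (480x640x3 uint8, blue, green, red), "mtx" (3x3 intrinsics, pixels), "camera_from_world" (4x4, takes a point from world to camera coordinates). Camera axes: x right, y down, z forward; pixel columns grow to the right and rows downward; lengths in m; the calibration is good to about 2 mm. A picture is of the moment at which its call begins. There is no depth.
- env.hand_in(): hands the job in; it is judged then, once.
Trained networks look in a picture, given as the dict that the camera call returned (one of the last four; its "shot" number tells which), for a name from the list of things; names that differ only in an ending like _2 or _b are one class to them, and where a whole thing is asked for, a point or a joint stands for the part that bears it (a point fixed in the world has none). Each returns a list of dicts, best first, with "score" (0 to 1); they miss things now and then, are a little off and sometimes report something else, mostly with a low value. They report only what shows in the picture. A call takes as long as a camera call.
- env.masks_of(target, picture): "region" (480x640 bool, what is visible of it) and "bbox" ([left, top, right, bottom] in pixels, round what is visible of it).
- env.mark_of(target, picture): "uv" ([column, row] in pixels: a listed point, or the origin of a listed thing).
The state is a dict: "t": time; "joint_positions": joint angles; "joint_vel": joint speeds; "joint_torque": joint torques, N m; "ee_pos": TCP position; "orientation": TCP orientation; "force": force on the tool from outside, world axes, zero at the start; "wrist_torque": the same for the moment, N m; "opening": finger opening in m; "grip_force": force on a finger pad.
Only numpy, scipy, OpenCV 4.12 (cv2) and the standard library are available. Lean on these libraries where they do the work, as an engineer would, in place of code of your own. Each camera call takes 0.05 s, during which the arm holds its last target. There are 200 camera calls.

## Working session

There is one attempt and no reset: what is moved stays moved. The work goes in short steps, Python scripts to look and compute and a tool call to move; the robot and the scene stay as the last step left them, time stands still between calls to the robot, and variables do not carry over. Pictures are saved under pics/ and viewed, at most 14 in all, crops included, and the job is handed in when it is done.

Besides the shell and the picture viewer there is one more tool, called after "Request:" as a command line: name --argument value ..., lists and objects as JSON in quotes. drive_tool: Moves the arm, as the interface text tells. Its arguments: {"type":"object","properties":{"motion":{"type":"array","items":{"type":"object","properties":{"wx":{"type":"number"},"wy":{"type":"number"},"wz":{"type":"number"},"x":{"type":"number"},"y":{"type":"number"},"z":{"type":"number"},"claw":{"type":"number"}}}}},"required":["motion"]}

```bash
mkdir -p pics; ls; cat > h.py <<'E'
import numpy as np, cv2
from plant import env
def ray(im,uv):
    M=np.array(im["camera_from_world"]);K=np.array(im["mtx"])
    R,t=M[:3,:3],M[:3,3]; c=-R.T@t
    return c,R.T@np.linalg.solve(K,[uv[0],uv[1],1.])
def at_z(im,uv,z):
    c,d=ray(im,uv); return c+d*(z-c[2])/d[2]
def proj(im,p):
    M=np.array(im["camera_from_world"]); q=np.array(im["mtx"])@(M[:3,:3]@np.array(p)+M[:3,3]); return q[:2]/q[2]
E
python3 - <<'E'
from h import *
print(env.grasp_offset); s=env.get_state(); print({k:np.round(v,3) for k,v in s.items()})
names="lock_tray finish_tray padlock hex_bolt aa_cell sanding_block wax_pot big_pot offcut".split()
for n in("top","scene"):
    im=env.get_image(n); cv2.imwrite(f"pics/{n}0.png",im["pixels"])
    print(n,ray(im,(320,240)))
    for t in names:
        for m in env.mark_of(t,im)[:2]: print(t,"mark",np.round(m["uv"],1),round(m["score"],2),at_z(im,m["uv"],0).round(4))
        for m in env.masks_of(t,im)[:2]:
            print("   mask",np.round(m["bbox"]),round(m["score"],2),m["region"].sum(), cv2.minAreaRect(np.argwhere(m["region"])[:,::-1].astype(np.float32)))
E
```

```text
pics
0.0187
{'t': np.float64(0.0), 'joint_positions': array([ 1.211,  0.125,  1.652,  0.   ,  1.368, -0.083]), 'joint_vel': array([ 0.   ,  0.001, -0.001, -0.002, -0.001,  0.001]), 'joint_torque': array([-0.0000e+00, -4.2362e+01, -3.6545e+01, -0.0000e+00,  7.0000e-03,
       -0.0000e+00]), 'ee_pos': array([0.177, 0.625, 0.23 ]), 'orientation': array([-0.   ,  0.138,  0.99 , -0.001]), 'force': array([-0.7  , -0.184, -0.613]), 'wrist_torque': array([-0.009,  0.024,  0.006]), 'grip_force': np.float64(0.0), 'opening': np.float64(0.085)}
top (array([0.46021054, 0.12760049, 0.93412587]), array([ 0.10946154,  0.0237444 , -0.99377081]))
lock_tray mark [336.5 306. ] 0.63 [0.4293 0.12   0.    ]
   mask [299. 285. 376. 328.] 0.7 2837 ((336.0, 304.5), (41.0, 74.0), 90.0)
finish_tray mark [305.4 222.4] 0.89 [0.6    0.1789 0.    ]
finish_tray mark [335.1 304.1] 0.72 [0.4332 0.1227 0.    ]
   mask [258. 200. 351. 242.] 0.88 3476 ((303.0, 220.5), (41.0, 92.0), 90.0)
padlock mark [226.8 223.4] 0.6 [0.6023 0.34   0.    ]
   mask [217. 210. 243. 245.] 0.92 447 ((229.0192413330078, 225.59616088867188), 
[... 2356 characters left out ...]
 [321.8 264.6] 0.95 [0.5115 0.1741 0.    ]
   mask [299. 233. 346. 282.] 0.82 1470 ((321.8530578613281, 256.7722473144531), (31.118078231811523, 51.77311325073242), 57.17145919799805)
wax_pot mark [351.  221.7] 0.81 [0.5125 0.0798 0.    ]
wax_pot mark [270.6 242. ] 0.31 [0.6004 0.1762 0.    ]
   mask [335. 190. 373. 235.] 0.65 1236 ((350.5, 212.0), (42.0, 33.0), 90.0)
big_pot mark [285.7 305.4] 0.8 [0.5208 0.2605 0.    ]
   mask [262. 266. 310. 322.] 0.68 2132 ((286.5, 294.5), (55.0, 47.0), 90.0)
offcut mark [312.  142.3] 0.96 [ 0.657  -0.0461  0.    ]
   mask [303. 125. 324. 154.] 0.68 484 ((313.76922607421875, 138.3461456298828), (29.221302032470703, 17.846567153930664), 78.69007110595703)
```

```bash
python3 - <<'E'
import cv2
a=cv2.imread("pics/top0.png")[170:345,190:440]; cv2.imwrite("pics/topc.png",cv2.resize(a,None,fx=3.2,fy=3.2,interpolation=cv2.INTER_CUBIC))
a=cv2.imread("pics/scene0.png")[110:380,170:450]; cv2.imwrite("pics/scenec.png",cv2.resize(a,None,fx=2.2,fy=2.2,interpolation=cv2.INTER_CUBIC))
E
```

```text
(no output)
```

View pics/topc.png

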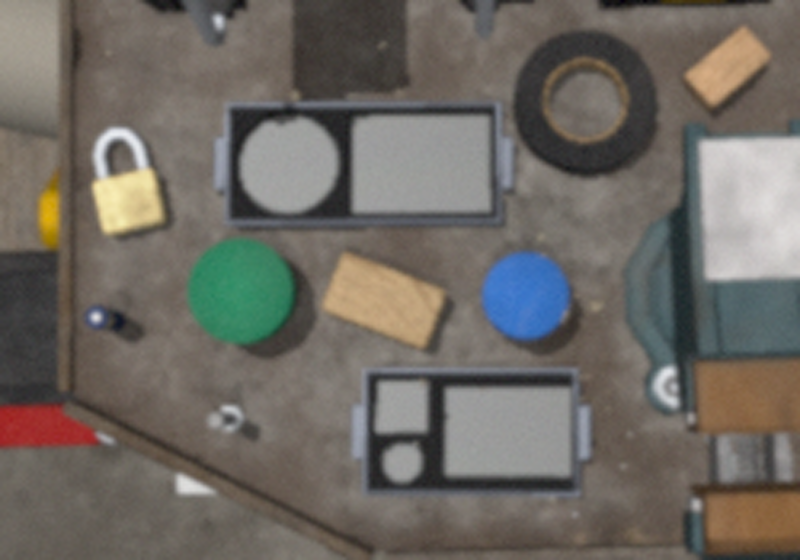

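View pics/scenec.png

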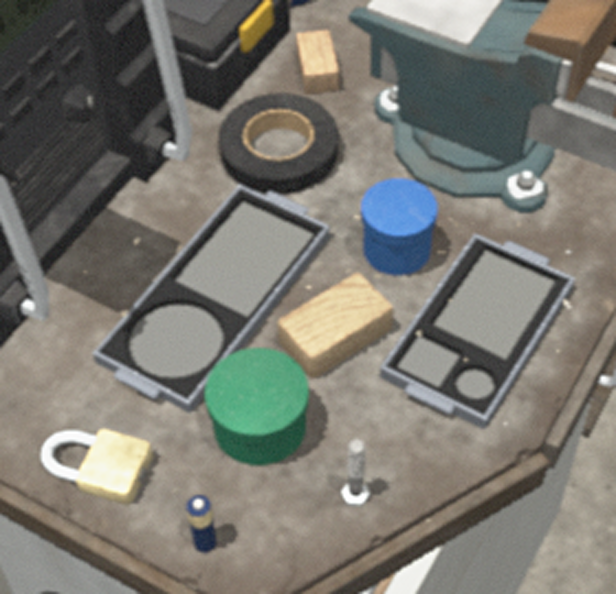

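View pics/top0.png

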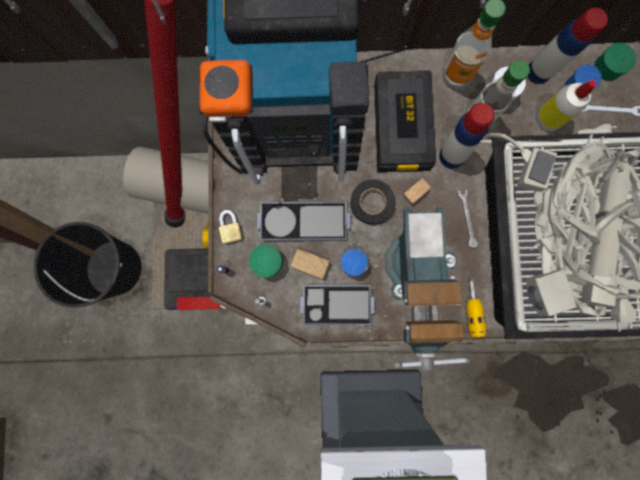

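```bash
python3 - <<'E'
from h import *
T=env.get_image("top");S=env.get_image("scene")
print("f",T["mtx"][0][0],S["mtx"][0][0])
# pocket floors by threshold within tray masks
for n,im in(("top",T),("scene",S)):
    g=cv2.cvtColor(im["pixels"],cv2.COLOR_BGR2GRAY)
    for t in("lock_tray","finish_tray"):
        m=env.masks_of(t,im)[0]; x0,y0,x1,y1=[int(v) for v in m["bbox"]]
        w=np.zeros_like(g); w[y0:y1+1,x0:x1+1]=(g[y0:y1+1,x0:x1+1]>110); w&=cv2.erode(m["region"].astype(np.uint8) if 0 else cv2.morphologyEx(m["region"].astype(np.uint8),cv2.MORPH_CLOSE,np.ones((9,9))),np.ones((5,5)))
        k,l,st,c=cv2.connectedComponentsWithStats(w,connectivity=4)
        for i in range(1,k):
            if st[i,4]>60:
                pts=np.array([at_z(im,(u,v),.004)[:2]*1000 for v,u in np.argwhere(l==i)],np.float32)
                (cx,cy),sz,a=cv2.minAreaRect(pts); print(n,t,"mean",pts.mean(0).round(1),"rect",np.round([cx,cy],1),np.round(sz,1),round(a,1))
    # tops of things
    for t,z in(("big_pot",.045),("wax_pot",.05),("sanding_block",.028),("padlock",.018),("offcut",.022)):
        m=env.masks_of(t,im)
        if m:
            pts=np.array([at_z(im,(u,v),z)[:2]*1000 for v,u in np.argwhere(m[0]["region"])],np.float32)
            (cx,cy),sz,a=cv2.minAreaRect(pts); print(n,t,"mean",pts.mean(0).round(1),"rect",np.round([cx,cy],1),np.round(sz,1),round(a,1))
a=T["pixels"][240:290,280:340]; b=S["pixels"][225:290,292:352]; c=T["pixels"][175:205,400:432]; d=S["pixels"][252:272+93,180:350]
R=lambda q,s:cv2.resize(q,s,interpolation=cv2.INTER_CUBIC)
cv2.imwrite("pics/m.png",np.vstack([np.hstack([R(a,(360,300)),R(b,(276,300)),R(c,(160,150)).repeat(2,0)[:300]]),np.hstack([R(T["pixels"][205:310,210:285],(300,300)),R(d,(496,300))])]))
E
```

```text
f 462.2867151034645 579.6760910702073
top lock_tray mean [449. 162.] rect [449.4 162.5] [32.  29.8] 88.6
top lock_tray mean [431.9  96. ] rect [431.9  96. ] [77.9 53.4] 88.6
top lock_tray mean [414.4 162.6] rect [413.7 162.3] [21.9 21.7] 88.6
top finish_tray mean [601.9 146.9] rect [601.6 147. ] [85.7 61.7] 88.5
top finish_tray mean [603.3 230.9] rect [602.8 230.4] [61.2 59.6] 89.4
top big_pot mean [521.4 257.2] rect [521.1 257.3] [63.5 63.7] 25.3
top wax_pot mean [513.6  85.6] rect [512.7  85.7] [51.7 51.7] 88.5
top sanding_block mean [514.9 172.2] rect [515.  171.7] [70.2 40.5] 66.8
top padlock mean [588.7 331.5] rect [594.8 333.3] [66.4 42.2] 13.6
top offcut mean [654.1 -44.9] rect [654.4 -44.9] [27.3 54.3] 38.7
scene lock_tray mean [434.4  47.1] rect [435.1  46.9] [ 5.7 39.3] 88.0
scene lock_tray mean [430.3  95.3] rect [430.8  94.4] [75.9 55.1] 88.5
scene lock_tray mean [448.3 159.9] rect [449.2 158. ] [32.6 33.4] 88.2
scene lock_tray mean [433.4 181.6] rect [433.8 182.4] [ 8.6 72.4] 88.9
scene lock_tray mean [413.4 161.1] rect [413.2 161.2] [22.3 21.4] 77.9
scene finish_tray mean [600.7 146.3] rect [601.1 145.1] [85.4 61.3] 88.7
scene finish_tray mean [566.5 161.4] rect [566.2 156.6] [117.2   4.1] 88.8
scene finish_tray mean [602.2 229.4] rect [601.8 229. ] [57.7 59.5] 5.6
scene finish_tray mean [601.6 265.1] rect [603.3 265. ] [72.6 17. ] 10.4
scene big_pot mean [513.  266.5] rect [513.7 267.6] [62.3 82.1] 30.5
scene wax_pot mean [504.7 101.3] rect [504.1 100.7] [49.5 83.5] 29.0
scene sanding_block mean [508.3 179.7] rect [507.9 178.6] [78.4 51.9] 67.9
scene offcut mean [648.4 -37.5] rect [648.6 -38.5] [27.1 67.4] 38.4
```

View pics/m.png

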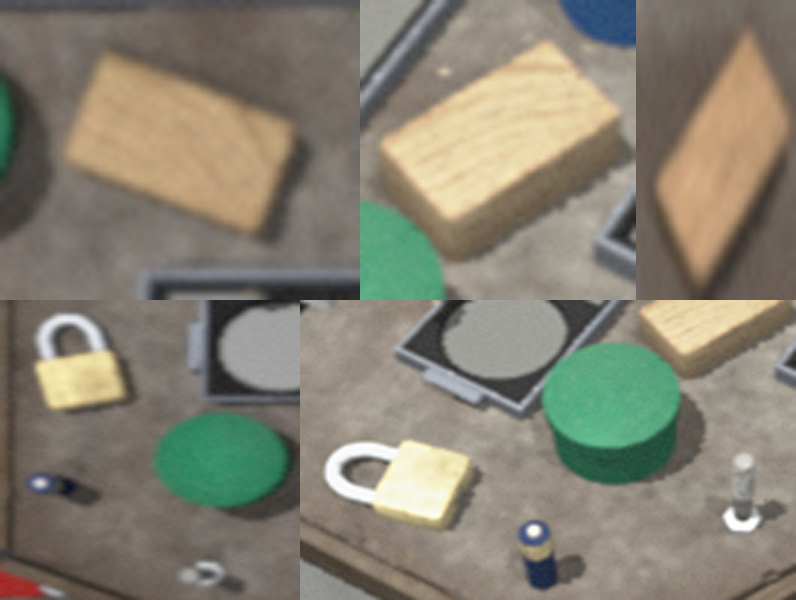

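```bash
python3 - <<'E'
from h import *
T=env.get_image("top");S=env.get_image("scene")
def tri(a,b):
    c1,d1=ray(T,a);c2,d2=ray(S,b)
    s,t=np.linalg.lstsq(np.c_[d1,-d2],c2-c1,rcond=None)[0]; p,q=c1+s*d1,c2+t*d2
    return ((p+q)/2*1000).round(1),(np.linalg.norm(p-q)*1000).round(1)
P=[]
for a,b in(((298,248.8),(296.3,257)),((329.7,260.8),(332.2,234.1)),((323.7,279.3),(348.5,250.7)),((290.8,266.7),(312.7,273.3))):
    r=tri(a,b); P.append(r[0]); print(r)
P=np.array(P);print(P.mean(0),[np.linalg.norm(P[i]-P[i-1]).round(1) for i in range(4)])
# bottom edge below (312.7,273.3): scene (455-360,258)/4.6
print("bottom corner",at_z(S,(312.7,281.1),0)*1000)
# cell nub, bolt tip: top pixel / scene pixel
R=lambda u,v:(210+u/4,205+(v-300)*105/300)
D=lambda u,v:(180+(u-300)*170/496,252+(v-300)*113/300)
print("cell",tri(R(40,483),D(535,530))); print("bolt",tri(R(188,574),D(743,459)))
for im,t in((T,"T"),(S,"S")):
    pass
print("bolt base scene",at_z(S,D(743,519),.003)*1000,"top",at_z(T,R(210,573),.006)*1000)
print("cell base scene",at_z(S,D(542,581),0)*1000)
# padlock body top corners
for c in ((38,362),(118,352),(126,398),(50,409)): print("padT",at_z(T,R(*c),.018).round(4)[:2])
for c in ((405,440),(471,460),(440,520),(374,504)): print("padS",at_z(S,D(*c),.018).round(4)[:2])
print("shackle tip T",at_z(T,R(68,316),.009)[:2],"S",at_z(S,D(325,475),.006)[:2])
E
```

```text
(array([543.9, 193.3,  20.2]), np.float64(1.2))
(array([518.5, 131.1,  21.4]), np.float64(0.8))
(array([483.1, 144.1,  18.5]), np.float64(0.6))
(array([508.2, 207.9,  22.7]), np.float64(2.0))
[513.425 169.1    20.7  ] [np.float64(38.7), np.float64(67.2), np.float64(37.8), np.float64(68.7)]
bottom corner [508.43097011 206.09755109   0.        ]
cell (array([505.9, 341.8,  48.5]), np.float64(1.9))
bolt (array([443.5, 269.2,  60.3]), np.float64(2.0))
bolt base scene [441.18590636 269.7891632    3.        ] top [443.90042617 267.45069127   6.        ]
cell base scene [504.27629438 344.16655066   0.        ]
padT [0.5933 0.3506]
padT [0.5993 0.3103]
padT [0.5667 0.3064]
padT [0.56   0.3446]
padS [0.5982 0.3161]
padS [0.5643 0.3105]
padS [0.5568 0.3461]
padS [0.5883 0.3537]
shackle tip T [0.62726362 0.33743434] S [0.62438519 0.34711053]
```

```bash
cat > p.py <<'E'
import sys
from h import *
from scipy.spatial.transform import Rotation as Ro
s=env.get_state(); w,x,y,z=s["orientation"]; R=Ro.from_quat([x,y,z,w]).as_matrix()
phi=np.degrees(np.arctan2(R[1,1],R[0,1]))
print("t",round(float(s["t"]),2),"pos",np.round(s["ee_pos"],4),"phi",round(phi,1),"tilt",np.round(R[:2,2],3),"j6",round(float(s["joint_positions"][5]),2),"F",np.round(s["force"],1),"open",round(float(s["opening"]),4),"grip",round(float(s["grip_force"]),1))
for a in sys.argv[1:]:
    X,Y,Z,P=map(float,a.split(","))
    d=np.array([X,Y,Z])-s["ee_pos"]; q=np.radians(P); yh=np.array([np.cos(q),np.sin(q)]); xh=np.array([-yh[1],yh[0]])
    print("turn wz",round(-np.radians(P-phi),3),"then x",round(d[:2]@xh,4),"y",round(d[:2]@yh,4),"z",round(-d[2],4))
E
python3 p.py 0.514,0.1705,0.12,-22.5
```

```text
t 2.8 pos [0.1776 0.6252 0.2313] phi 74.1 tilt [ 0. -0.] j6 -0.08 F [0.  0.3 1.4] open 0.0854 grip 0.0
turn wz 1.687 then x -0.2914 y 0.4848 z 0.1113
```

Request:
drive_tool --motion '[{"wz": 0.187, "claw": 105}, {"wz": 0.187, "claw": 105}, {"wz": 0.187, "claw": 105}, {"wz": 0.187, "claw": 105}, {"wz": 0.187, "claw": 105}, {"wz": 0.187, "claw": 105}, {"wz": 0.187, "claw": 105}, {"wz": 0.187, "claw": 105}]'

```text
invalid input
```

```bash
python3 p.py 0.514,0.1705,0.12,-22.5
```

```text
t 2.8 pos [0.1776 0.6252 0.2313] phi 74.1 tilt [ 0. -0.] j6 -0.08 F [0.  0.3 1.4] open 0.0854 grip 0.0
turn wz 1.687 then x -0.2914 y 0.4848 z 0.1113
```

Request:
drive_tool --motion '[{"wx": 0, "wy": 0, "wz": 0.187, "x": 0, "y": 0, "z": 0, "claw": 105}, {"wx": 0, "wy": 0, "wz": 0.187, "x": 0, "y": 0, "z": 0, "claw": 105}, {"wx": 0, "wy": 0, "wz": 0.187, "x": 0, "y": 0, "z": 0, "claw": 105}, {"wx": 0, "wy": 0, "wz": 0.187, "x": 0, "y": 0, "z": 0, "claw": 105}, {"wx": 0, "wy": 0, "wz": 0.187, "x": 0, "y": 0, "z": 0, "claw": 105}, {"wx": 0, "wy": 0, "wz": 0.187, "x": 0, "y": 0, "z": 0, "claw": 105}, {"wx": 0, "wy": 0, "wz": 0.187, "x": 0, "y": 0, "z": 0, "claw": 105}, {"wx": 0, "wy": 0, "wz": 0.187, "x": 0, "y": 0, "z": 0, "claw": 105}]'

```text
t: 3.8
ee_pos: [0.1777, 0.6252, 0.2313]
orientation: [0.0, 0.777, 0.63, -0.0]
force: [-0.7, 0.7, -0.3]
opening: 0.0502
grip_force: 0.0
```

```bash
python3 p.py 0.514,0.1705,0.12,-22.5
```

```text
t 3.8 pos [0.1777 0.6252 0.2313] phi -11.9 tilt [ 0. -0.] j6 1.42 F [-0.7  0.7 -0.3] open 0.0502 grip 0.0
turn wz 0.185 then x -0.2914 y 0.4848 z 0.1113
```

Request:
drive_tool --motion '[{"wx": 0, "wy": 0, "wz": 0.185, "x": 0, "y": 0, "z": 0, "claw": 105}, {"wx": 0, "wy": 0, "wz": 0, "x": -0.036, "y": 0.06, "z": 0, "claw": 105}, {"wx": 0, "wy": 0, "wz": 0, "x": -0.036, "y": 0.06, "z": 0, "claw": 105}, {"wx": 0, "wy": 0, "wz": 0, "x": -0.036, "y": 0.06, "z": 0, "claw": 105}, {"wx": 0, "wy": 0, "wz": 0, "x": -0.036, "y": 0.06, "z": 0, "claw": 105}, {"wx": 0, "wy": 0, "wz": 0, "x": -0.036, "y": 0.06, "z": 0, "claw": 105}, {"wx": 0, "wy": 0, "wz": 0, "x": -0.036, "y": 0.06, "z": 0.03, "claw": 105}, {"wx": 0, "wy": 0, "wz": 0, "x": -0.036, "y": 0.06, "z": 0.03, "claw": 105}]'

```text
t: 4.8
ee_pos: [0.4353, 0.2818, 0.1824]
orientation: [0.0, 0.83, 0.558, 0.001]
force: [0.6, 0.6, 0.1]
opening: 0.0505
grip_force: 0.0
```

```bash
python3 p.py 0.514,0.1705,0.008,-22.5
```

```text
t 4.8 pos [0.4353 0.2818 0.1824] phi -22.2 tilt [0.002 0.001] j6 0.86 F [0.6 0.6 0.1] open 0.0505 grip 0.0
turn wz 0.006 then x -0.0727 y 0.1153 z 0.1744
```

Request:
drive_tool --motion '[{"wx": 0, "wy": 0, "wz": 0, "x": 0, "y": 0, "z": 0, "claw": 105}, {"wx": 0, "wy": 0, "wz": 0, "x": 0, "y": 0, "z": 0, "claw": 105}]'

```text
t: 5.05
ee_pos: [0.4342, 0.2835, 0.1825]
orientation: [-0.0, 0.83, 0.558, 0.0]
force: [-0.6, 0.3, 0.8]
opening: 0.0501
grip_force: 0.0
```

```bash
python3 p.py 0.514,0.1705,0.008,-22.5
```

```text
t 5.05 pos [0.4342 0.2835 0.1825] phi -22.2 tilt [0.    0.001] j6 0.86 F [-0.6  0.3  0.8] open 0.0501 grip 0.0
turn wz 0.005 then x -0.0739 y 0.117 z 0.1745
```

Request:
drive_tool --motion '[{"wx": 0, "wy": 0, "wz": 0, "x": -0.0247, "y": 0.039, "z": 0.03, "claw": 105}, {"wx": 0, "wy": 0, "wz": 0, "x": -0.0247, "y": 0.039, "z": 0.03, "claw": 105}, {"wx": 0, "wy": 0, "wz": 0, "x": -0.0247, "y": 0.039, "z": 0.03, "claw": 105}, {"wx": 0, "wy": 0, "wz": 0, "x": 0, "y": 0, "z": 0.035, "claw": 105}, {"wx": 0, "wy": 0, "wz": 0, "x": 0, "y": 0, "z": 0.0, "claw": 105}]'

```text
t: 5.68
ee_pos: [0.5123, 0.1712, 0.055]
orientation: [-0.001, 0.829, 0.559, -0.002]
force: [-0.6, -0.6, -1.5]
opening: 0.0505
grip_force: 0.0
```

```bash
python3 p.py 0.514,0.1705,0.008,-22.5; python3 - <<'E'
from h import *
im=env.get_image("top"); cv2.imwrite("pics/b1.png",cv2.resize(im["pixels"][200:330,230:400],None,fx=3,fy=3))
im=env.get_image("scene"); cv2.imwrite("pics/b2.png",cv2.resize(im["pixels"][180:310,230:400],None,fx=3,fy=3))
cv2.imwrite("pics/b.png",np.vstack([cv2.imread("pics/b1.png")[:300],cv2.imread("pics/b2.png")[:300]]))
E
```

```text
t 5.67 pos [0.5123 0.1712 0.055 ] phi -22.1 tilt [-0.005 -0.001] j6 0.61 F [-0.6 -0.6 -1.5] open 0.0505 grip 0.0
turn wz 0.007 then x -0.0 y 0.0019 z 0.047
```

View pics/b.png

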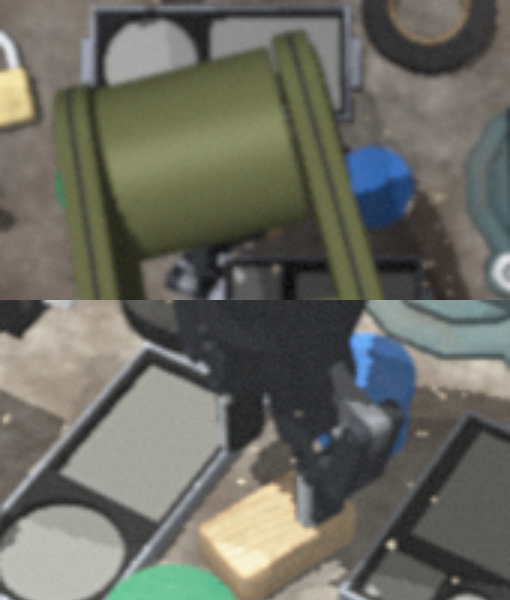

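```bash
python3 - <<'E'
from h import *
im=env.get_image("scene"); p=np.array([.5123,.1712,0]); y=np.array([np.cos(np.radians(-22.1)),np.sin(np.radians(-22.1)),0])
for s in(-.025,.025):
    for z in(.055,.065,.03): print(s,z,((proj(im,p+s*y+[0,0,z])-[230,180])*3+[0,300]).round())
E
```

```text
-0.025 0.055 [310. 515.]
-0.025 0.065 [311. 502.]
-0.025 0.03 [309. 546.]
0.025 0.055 [245. 449.]
0.025 0.065 [244. 435.]
0.025 0.03 [245. 481.]
```

Request:
drive_tool --motion '[{"wx": 0, "wy": 0, "wz": 0, "x": 0, "y": 0.002, "z": 0.022, "claw": 105}, {"wx": 0, "wy": 0, "wz": 0, "x": 0, "y": 0, "z": 0.021, "claw": 105}, {"wx": 0, "wy": 0, "wz": 0, "x": 0, "y": 0, "z": 0, "claw": 180}, {"wx": 0, "wy": 0, "wz": 0, "x": 0, "y": 0, "z": 0, "claw": 220}, {"wx": 0, "wy": 0, "wz": 0, "x": 0, "y": 0, "z": 0, "claw": 220}, {"wx": 0, "wy": 0, "wz": 0, "x": 0, "y": 0, "z": 0, "claw": 220}]'

```text
t: 6.58
ee_pos: [0.5167, 0.1699, 0.0148]
orientation: [0.0, 0.83, 0.558, 0.001]
force: [0.2, 0.2, -0.9]
opening: 0.0381
grip_force: 63.6
```

```bash
python3 p.py 0.601,0.1468,0.11,-8
```

```text
t 6.58 pos [0.5167 0.1699 0.0148] phi -22.2 tilt [0.001 0.   ] j6 0.61 F [ 0.2  0.2 -0.9] open 0.0381 grip 63.6
turn wz -0.247 then x -0.0112 y 0.0867 z -0.0952
```

Request:
drive_tool --motion '[{"wx": 0, "wy": 0, "wz": 0, "x": 0, "y": 0, "z": -0.04, "claw": 220}, {"wx": 0, "wy": 0, "wz": -0.124, "x": 0, "y": 0, "z": -0.02, "claw": 220}, {"wx": 0, "wy": 0, "wz": -0.123, "x": 0, "y": 0, "z": 0, "claw": 220}, {"wx": 0, "wy": 0, "wz": 0, "x": -0.0056, "y": 0.043, "z": 0, "claw": 220}, {"wx": 0, "wy": 0, "wz": 0, "x": -0.0056, "y": 0.043, "z": 0, "claw": 220}, {"wx": 0, "wy": 0, "wz": 0, "x": 0, "y": 0, "z": 0, "claw": 220}, {"wx": 0, "wy": 0, "wz": 0, "x": 0, "y": 0, "z": 0, "claw": 220}]'

```text
t: 7.45
ee_pos: [0.5992, 0.1466, 0.0737]
orientation: [-0.0, 0.755, 0.656, -0.0]
force: [0.3, -0.1, -0.5]
opening: 0.0383
grip_force: 63.7
```

```bash
python3 p.py 0.601,0.1468,0.021,-8
```

```text
t 7.45 pos [0.5992 0.1466 0.0737] phi -8.0 tilt [-0.001 -0.   ] j6 0.29 F [ 0.3 -0.1 -0.5] open 0.0383 grip 63.7
turn wz -0.001 then x 0.0004 y 0.0017 z 0.0527
```

Request:
drive_tool --motion '[{"wx": 0, "wy": 0, "wz": 0, "x": 0, "y": 0.0017, "z": 0.026, "claw": 220}, {"wx": 0, "wy": 0, "wz": 0, "x": 0, "y": 0, "z": 0.02, "claw": 220}, {"wx": 0, "wy": 0, "wz": 0, "x": 0, "y": 0, "z": 0.0067, "claw": 220}, {"wx": 0, "wy": 0, "wz": 0, "x": 0, "y": 0, "z": 0, "claw": 220}]'

```text
t: 7.95
ee_pos: [0.6008, 0.1465, 0.0207]
orientation: [-0.0, 0.755, 0.656, -0.001]
force: [1.2, 0.4, -0.8]
opening: 0.038
grip_force: 63.8
```

```bash
python3 p.py 0.601,0.1468,0.021,-8
```

```text
t 7.95 pos [0.6008 0.1465 0.0207] phi -8.0 tilt [-0.001 -0.   ] j6 0.29 F [ 1.2  0.4 -0.8] open 0.038 grip 63.8
turn wz -0.0 then x 0.0003 y 0.0002 z -0.0003
```

Request:
drive_tool --motion '[{"wx": 0, "wy": 0, "wz": 0, "x": 0, "y": 0, "z": 0, "claw": 100}, {"wx": 0, "wy": 0, "wz": 0, "x": 0, "y": 0, "z": 0, "claw": 100}, {"wx": 0, "wy": 0, "wz": 0, "x": 0, "y": 0, "z": -0.03, "claw": 100}, {"wx": 0, "wy": 0, "wz": 0, "x": 0, "y": 0, "z": -0.055, "claw": 57}, {"wx": 0, "wy": 0, "wz": 0, "x": -0.037, "y": -0.045, "z": 0, "claw": 57}, {"wx": 0, "wy": 0, "wz": 0, "x": -0.037, "y": -0.045, "z": 0, "claw": 57}, {"wx": 0, "wy": 0, "wz": 0, "x": 0, "y": 0, "z": 0, "claw": 57}]'

```text
t: 8.82
ee_pos: [0.498, 0.0844, 0.1051]
orientation: [-0.001, 0.755, 0.655, -0.001]
force: [-0.3, 0.4, 0.1]
opening: 0.0663
grip_force: 0.0
```

```bash
python3 p.py 0.513,0.085,0.028,-8
```

```text
t 8.82 pos [0.498  0.0844 0.1051] phi -8.1 tilt [-0.003 -0.   ] j6 0.2 F [-0.3  0.4  0.1] open 0.0663 grip 0.0
turn wz -0.002 then x 0.0026 y 0.0148 z 0.0771
```

Request:
drive_tool --motion '[{"wx": 0, "wy": 0, "wz": 0, "x": 0.0026, "y": 0.0148, "z": 0, "claw": 57}, {"wx": 0, "wy": 0, "wz": 0, "x": 0, "y": 0, "z": 0.04, "claw": 57}, {"wx": 0, "wy": 0, "wz": 0, "x": 0, "y": 0, "z": 0.037, "claw": 57}, {"wx": 0, "wy": 0, "wz": 0, "x": 0, "y": 0, "z": 0, "claw": 120}, {"wx": 0, "wy": 0, "wz": 0, "x": 0, "y": 0, "z": 0, "claw": 200}, {"wx": 0, "wy": 0, "wz": 0, "x": 0, "y": 0, "z": 0, "claw": 200}, {"wx": 0, "wy": 0, "wz": 0, "x": 0, "y": 0, "z": 0, "claw": 200}]'

```text
t: 9.7
ee_pos: [0.5183, 0.0863, 0.0308]
orientation: [0.001, 0.755, 0.656, 0.001]
force: [0.0, 0.1, -0.8]
opening: 0.0504
grip_force: 62.2
```

```bash
python3 p.py 0.602,0.2302,0.11,-8;  python3 - <<'E'
from h import *
im=env.get_image("scene"); cv2.imwrite("pics/c.png",cv2.resize(im["pixels"][150:330,200:420],None,fx=3,fy=3))
E
```

```text
t 9.7 pos [0.5183 0.0863 0.0308] phi -8.0 tilt [0.003 0.   ] j6 0.2 F [ 0.   0.1 -0.8] open 0.0504 grip 62.2
turn wz -0.0 then x 0.1541 y 0.0628 z -0.0792
```

View pics/c.png

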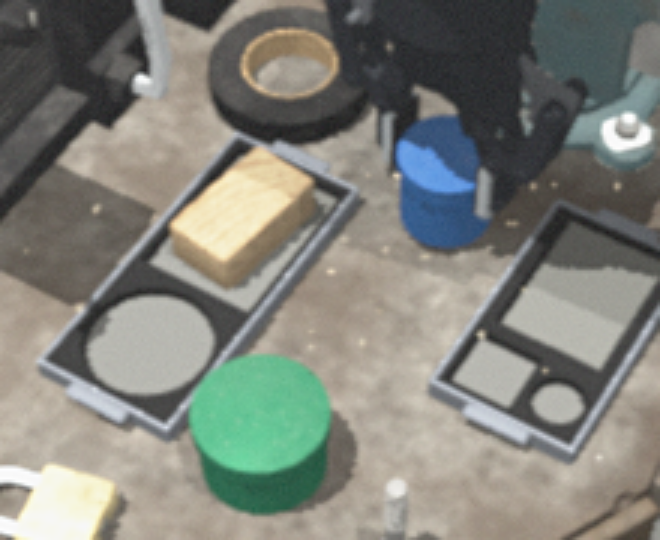

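Request:
drive_tool --motion '[{"wx": 0, "wy": 0, "wz": 0, "x": 0, "y": 0, "z": -0.04, "claw": 200}, {"wx": 0, "wy": 0, "wz": 0, "x": 0, "y": 0, "z": -0.04, "claw": 200}, {"wx": 0, "wy": 0, "wz": 0, "x": 0.051, "y": 0.021, "z": 0, "claw": 200}, {"wx": 0, "wy": 0, "wz": 0, "x": 0.051, "y": 0.021, "z": 0, "claw": 200}, {"wx": 0, "wy": 0, "wz": 0, "x": 0.051, "y": 0.021, "z": 0, "claw": 200}, {"wx": 0, "wy": 0, "wz": 0, "x": 0, "y": 0, "z": 0, "claw": 200}, {"wx": 0, "wy": 0, "wz": 0, "x": 0, "y": 0, "z": 0, "claw": 200}]'

```text
t: 10.62
ee_pos: [0.6005, 0.2288, 0.1092]
orientation: [-0.0, 0.755, 0.656, -0.0]
force: [0.5, -0.1, -0.4]
opening: 0.0502
grip_force: 62.8
```

```bash
python3 p.py 0.602,0.2302,0.037,-8
```

```text
t 10.62 pos [0.6005 0.2288 0.1092] phi -8.0 tilt [-0.001 -0.001] j6 0.42 F [ 0.5 -0.1 -0.4] open 0.0502 grip 62.8
turn wz 0.0 then x 0.0016 y 0.0013 z 0.0722
```

Request:
drive_tool --motion '[{"wx": 0, "wy": 0, "wz": 0, "x": 0.0016, "y": 0.0013, "z": 0.04, "claw": 200}, {"wx": 0, "wy": 0, "wz": 0, "x": 0, "y": 0, "z": 0.026, "claw": 200}, {"wx": 0, "wy": 0, "wz": 0, "x": 0, "y": 0, "z": 0.006, "claw": 200}, {"wx": 0, "wy": 0, "wz": 0, "x": 0, "y": 0, "z": 0, "claw": 200}, {"wx": 0, "wy": 0, "wz": 0, "x": 0, "y": 0, "z": 0, "claw": 77}, {"wx": 0, "wy": 0, "wz": 0, "x": 0, "y": 0, "z": 0, "claw": 77}, {"wx": 0, "wy": 0, "wz": 0, "x": 0, "y": 0, "z": -0.03, "claw": 77}, {"wx": 0, "wy": 0, "wz": 0, "x": 0, "y": 0, "z": -0.05, "claw": 77}]'

```text
t: 11.62
ee_pos: [0.6009, 0.2299, 0.1165]
orientation: [-0.001, 0.755, 0.656, -0.002]
force: [0.3, 0.3, 0.0]
opening: 0.0595
grip_force: 0.0
```

Request:
drive_tool --motion '[{"wx": 0, "wy": 0, "wz": 0.187, "x": 0, "y": 0, "z": 0, "claw": 95}, {"wx": 0, "wy": 0, "wz": 0.187, "x": 0, "y": 0, "z": 0, "claw": 95}, {"wx": 0, "wy": 0, "wz": 0.187, "x": 0, "y": 0, "z": 0, "claw": 95}, {"wx": 0, "wy": 0, "wz": 0.187, "x": 0, "y": 0, "z": 0, "claw": 95}, {"wx": 0, "wy": 0, "wz": 0.187, "x": 0, "y": 0, "z": 0, "claw": 95}, {"wx": 0, "wy": 0, "wz": 0.187, "x": 0, "y": 0, "z": 0, "claw": 95}, {"wx": 0, "wy": 0, "wz": 0.1, "x": 0, "y": 0, "z": 0, "claw": 95}]'

```text
t: 12.5
ee_pos: [0.6027, 0.2305, 0.1184]
orientation: [-0.0, 0.995, 0.102, 0.001]
force: [1.7, -0.1, 0.1]
opening: 0.0535
grip_force: 0.0
```

```bash
python3 p.py 0.580,0.330,0.10,-78 0.580,0.330,0.004,-78
```

```text
t 12.5 pos [0.6027 0.2305 0.1184] phi -78.2 tilt [0.001 0.   ] j6 1.65 F [ 1.7 -0.1  0.1] open 0.0535 grip 0.0
turn wz -0.004 then x -0.0016 y -0.102 z 0.0184
turn wz -0.004 then x -0.0016 y -0.102 z 0.1144
```

Request:
drive_tool --motion '[{"wx": 0, "wy": 0, "wz": 0, "x": -0.0016, "y": -0.051, "z": 0, "claw": 95}, {"wx": 0, "wy": 0, "wz": 0, "x": 0, "y": -0.051, "z": 0, "claw": 95}, {"wx": 0, "wy": 0, "wz": 0, "x": 0, "y": 0, "z": 0.05, "claw": 95}, {"wx": 0, "wy": 0, "wz": 0, "x": 0, "y": 0, "z": 0.025, "claw": 95}, {"wx": 0, "wy": 0, "wz": 0, "x": 0, "y": 0, "z": 0, "claw": 95}]'

```text
t: 13.12
ee_pos: [0.5779, 0.3293, 0.0401]
orientation: [0.001, 0.995, 0.104, -0.002]
force: [-0.4, -0.6, -0.8]
opening: 0.0536
grip_force: 0.0
```

```bash
python3 p.py 0.580,0.330,0.004,-78;  python3 - <<'E'
from h import *
im=env.get_image("scene"); cv2.imwrite("pics/d.png",cv2.resize(im["pixels"][180:380,150:350],None,fx=3,fy=3))
E
```

```text
t 13.12 pos [0.5779 0.3293 0.0401] phi -78.0 tilt [-0.004 -0.002] j6 1.8 F [-0.4 -0.6 -0.8] open 0.0536 grip 0.0
turn wz -0.0 then x 0.0022 y -0.0003 z 0.0361
```

View pics/d.png

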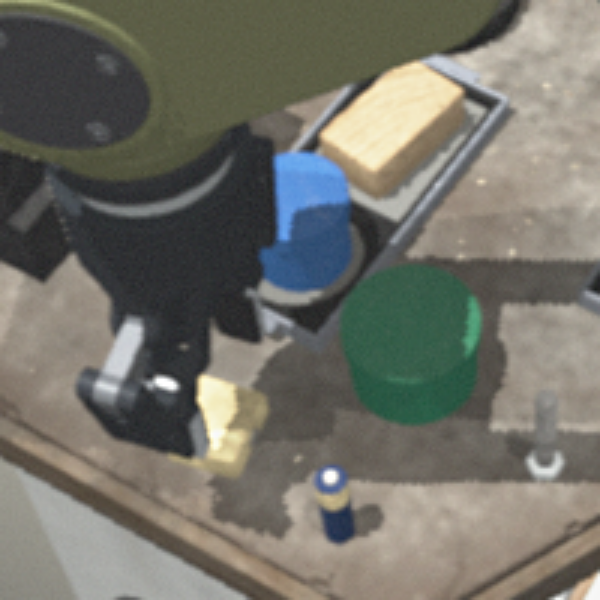

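Request:
drive_tool --motion '[{"wx": 0, "wy": 0, "wz": 0, "x": 0.002, "y": 0, "z": 0.02, "claw": 95}, {"wx": 0, "wy": 0, "wz": 0, "x": 0, "y": 0, "z": 0.014, "claw": 95}, {"wx": 0, "wy": 0, "wz": 0, "x": 0, "y": 0, "z": 0, "claw": 150}, {"wx": 0, "wy": 0, "wz": 0, "x": 0, "y": 0, "z": 0, "claw": 220}, {"wx": 0, "wy": 0, "wz": 0, "x": 0, "y": 0, "z": 0, "claw": 220}, {"wx": 0, "wy": 0, "wz": 0, "x": 0, "y": 0, "z": 0, "claw": 220}]'

```text
t: 13.92
ee_pos: [0.5818, 0.3303, 0.0087]
orientation: [-0.0, 0.995, 0.104, 0.0]
force: [-0.5, -0.0, -1.9]
opening: 0.0384
grip_force: 62.0
```

```bash
python3 p.py 0.580,0.330,0.004,-78
```

```text
t 13.93 pos [0.5818 0.3303 0.0087] phi -78.0 tilt [0. 0.] j6 1.8 F [-0.5 -0.  -1.9] open 0.0384 grip 62.0
turn wz -0.001 then x -0.0018 y -0.0001 z 0.0047
```

Request:
drive_tool --motion '[{"wx": 0, "wy": 0, "wz": 0, "x": 0, "y": 0, "z": -0.05, "claw": 220}, {"wx": 0, "wy": 0, "wz": 0, "x": 0, "y": 0, "z": -0.05, "claw": 220}, {"wx": 0, "wy": 0, "wz": -0.187, "x": 0, "y": 0, "z": 0, "claw": 220}, {"wx": 0, "wy": 0, "wz": -0.187, "x": 0, "y": 0, "z": 0, "claw": 220}, {"wx": 0, "wy": 0, "wz": -0.187, "x": 0, "y": 0, "z": 0, "claw": 220}, {"wx": 0, "wy": 0, "wz": -0.187, "x": 0, "y": 0, "z": 0, "claw": 220}, {"wx": 0, "wy": 0, "wz": -0.187, "x": 0, "y": 0, "z": 0, "claw": 220}, {"wx": 0, "wy": 0, "wz": -0.187, "x": 0, "y": 0, "z": 0, "claw": 220}]'

```text
t: 14.92
ee_pos: [0.5816, 0.3302, 0.1085]
orientation: [0.0, 0.785, 0.62, 0.0]
force: [0.3, 0.0, -2.1]
opening: 0.0383
grip_force: 62.0
```

```bash
python3 p.py 0.4313,0.083,0.10,-1
```

```text
t 14.93 pos [0.5816 0.3302 0.1085] phi -13.4 tilt [0. 0.] j6 0.67 F [ 0.3  0.  -2.1] open 0.0383 grip 62.0
turn wz -0.216 then x -0.2498 y -0.1459 z 0.0085
```

Request:
drive_tool --motion '[{"wx": 0, "wy": 0, "wz": -0.108, "x": 0, "y": 0, "z": 0, "claw": 220}, {"wx": 0, "wy": 0, "wz": -0.108, "x": 0, "y": 0, "z": 0, "claw": 220}, {"wx": 0, "wy": 0, "wz": 0, "x": -0.05, "y": -0.0292, "z": 0, "claw": 220}, {"wx": 0, "wy": 0, "wz": 0, "x": -0.05, "y": -0.0292, "z": 0, "claw": 220}, {"wx": 0, "wy": 0, "wz": 0, "x": -0.05, "y": -0.0292, "z": 0, "claw": 220}, {"wx": 0, "wy": 0, "wz": 0, "x": -0.05, "y": -0.0292, "z": 0, "claw": 220}, {"wx": 0, "wy": 0, "wz": 0, "x": -0.05, "y": -0.0292, "z": 0, "claw": 220}, {"wx": 0, "wy": 0, "wz": 0, "x": 0, "y": 0, "z": 0, "claw": 220}]'

```text
t: 15.92
ee_pos: [0.4276, 0.0816, 0.1078]
orientation: [0.0, 0.717, 0.697, -0.0]
force: [0.2, 0.0, -1.3]
opening: 0.0384
grip_force: 62.1
```

```bash
python3 p.py 0.4313,0.083,0.015,-1
```

```text
t 15.93 pos [0.4276 0.0816 0.1078] phi -1.6 tilt [-0. -0.] j6 0.09 F [ 0.2  0.  -1.3] open 0.0384 grip 62.1
turn wz -0.01 then x 0.0014 y 0.0037 z 0.0928
```

Request:
drive_tool --motion '[{"wx": 0, "wy": 0, "wz": 0, "x": 0.0014, "y": 0.0037, "z": 0, "claw": 220}, {"wx": 0, "wy": 0, "wz": 0, "x": 0, "y": 0, "z": 0.045, "claw": 220}, {"wx": 0, "wy": 0, "wz": 0, "x": 0, "y": 0, "z": 0.03, "claw": 220}, {"wx": 0, "wy": 0, "wz": 0, "x": 0, "y": 0, "z": 0.0178, "claw": 220}, {"wx": 0, "wy": 0, "wz": 0, "x": 0, "y": 0, "z": 0, "claw": 220}, {"wx": 0, "wy": 0, "wz": 0, "x": 0, "y": 0, "z": 0, "claw": 220}]'

```text
t: 16.68
ee_pos: [0.4347, 0.0858, 0.0165]
orientation: [0.0, 0.715, 0.699, 0.001]
force: [1.2, 0.2, -1.9]
opening: 0.0383
grip_force: 62.0
```

```bash
python3 p.py 0.4313,0.083,0.015,-1; python3 - <<'E'
from h import *
im=env.get_image("scene"); cv2.imwrite("pics/e.png",cv2.resize(im["pixels"][180:340,290:450],None,fx=3,fy=3))
E
```

```text
t 16.68 pos [0.4347 0.0858 0.0165] phi -1.3 tilt [0.002 0.   ] j6 0.1 F [ 1.2  0.2 -1.9] open 0.0383 grip 62.0
turn wz -0.005 then x -0.0028 y -0.0034 z 0.0015
```

View pics/e.png

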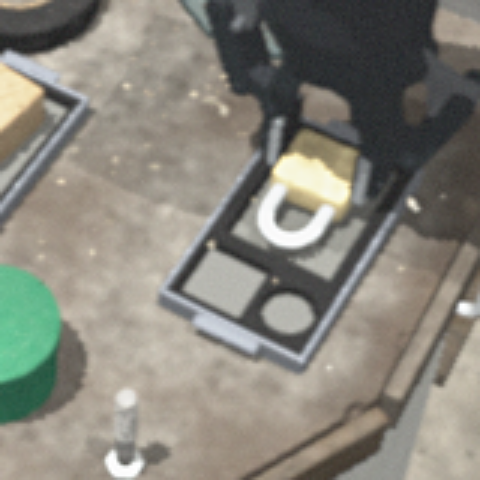

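Request:
drive_tool --motion '[{"wx": 0, "wy": 0, "wz": 0, "x": -0.0028, "y": -0.0034, "z": 0.0015, "claw": 220}, {"wx": 0, "wy": 0, "wz": 0, "x": 0, "y": 0, "z": 0, "claw": 220}, {"wx": 0, "wy": 0, "wz": 0, "x": 0, "y": 0, "z": 0, "claw": 105}, {"wx": 0, "wy": 0, "wz": 0, "x": 0, "y": 0, "z": 0, "claw": 105}, {"wx": 0, "wy": 0, "wz": 0, "x": 0, "y": 0, "z": -0.03, "claw": 105}, {"wx": 0, "wy": 0, "wz": 0, "x": 0, "y": 0, "z": -0.06, "claw": 105}, {"wx": 0, "wy": 0, "wz": -0.187, "x": 0, "y": 0, "z": 0, "claw": 150}, {"wx": 0, "wy": 0, "wz": -0.187, "x": 0, "y": 0, "z": 0, "claw": 150}]'

```text
t: 17.73
ee_pos: [0.4309, 0.0824, 0.1056]
orientation: [0.001, 0.571, 0.821, 0.001]
force: [0.0, -0.1, -0.8]
opening: 0.035
grip_force: 0.0
```

Request:
drive_tool --motion '[{"wx": 0, "wy": 0, "wz": -0.187, "x": 0, "y": 0, "z": 0, "claw": 150}, {"wx": 0, "wy": 0, "wz": -0.187, "x": 0, "y": 0, "z": 0, "claw": 150}, {"wx": 0, "wy": 0, "wz": -0.187, "x": 0, "y": 0, "z": 0, "claw": 150}, {"wx": 0, "wy": 0, "wz": -0.187, "x": 0, "y": 0, "z": 0, "claw": 150}, {"wx": 0, "wy": 0, "wz": -0.187, "x": 0, "y": 0, "z": 0, "claw": 150}, {"wx": 0, "wy": 0, "wz": -0.187, "x": 0, "y": 0, "z": 0, "claw": 150}, {"wx": 0, "wy": 0, "wz": -0.09, "x": 0, "y": 0, "z": 0, "claw": 150}]'

```text
t: 18.6
ee_pos: [0.4301, 0.0824, 0.1043]
orientation: [0.0, 0.003, 1.0, 0.0]
force: [0.3, 0.8, 0.9]
opening: 0.0351
grip_force: 0.0
```

```bash
python3 p.py 0.443,0.2688,0.02,90
```

```text
t 18.6 pos [0.4301 0.0824 0.1043] phi 89.7 tilt [0. 0.] j6 -1.5 F [0.3 0.8 0.9] open 0.0351 grip 0.0
turn wz -0.005 then x -0.0129 y 0.1864 z 0.0843
```

Request:
drive_tool --motion '[{"wx": 0, "wy": 0, "wz": 0, "x": -0.0043, "y": 0.062, "z": 0, "claw": 150}, {"wx": 0, "wy": 0, "wz": 0, "x": -0.0043, "y": 0.062, "z": 0, "claw": 150}, {"wx": 0, "wy": 0, "wz": 0, "x": -0.0043, "y": 0.062, "z": 0, "claw": 150}, {"wx": 0, "wy": 0, "wz": 0, "x": 0, "y": 0, "z": 0, "claw": 150}, {"wx": 0, "wy": 0, "wz": 0, "x": 0, "y": 0, "z": 0, "claw": 150}]'

```text
t: 19.23
ee_pos: [0.4442, 0.2682, 0.1038]
orientation: [-0.0, 0.004, 1.0, -0.0]
force: [1.0, 0.2, -0.4]
opening: 0.0351
grip_force: 0.0
```

```bash
python3 p.py 0.443,0.2688,0.02,90
```

```text
t 19.23 pos [0.4442 0.2682 0.1038] phi 89.5 tilt [-0.001 -0.001] j6 -1.12 F [ 1.   0.2 -0.4] open 0.0351 grip 0.0
turn wz -0.008 then x 0.0012 y 0.0006 z 0.0838
```

Request:
drive_tool --motion '[{"wx": 0, "wy": 0, "wz": 0, "x": 0.003, "y": 0, "z": 0.045, "claw": 150}, {"wx": 0, "wy": 0, "wz": 0, "x": 0, "y": 0, "z": 0.025, "claw": 150}, {"wx": 0, "wy": 0, "wz": 0, "x": 0, "y": 0, "z": 0.012, "claw": 150}, {"wx": 0, "wy": 0, "wz": 0, "x": 0, "y": 0, "z": 0, "claw": 200}, {"wx": 0, "wy": 0, "wz": 0, "x": 0, "y": 0, "z": 0, "claw": 250}, {"wx": 0, "wy": 0, "wz": 0, "x": 0, "y": 0, "z": 0, "claw": 250}, {"wx": 0, "wy": 0, "wz": 0, "x": 0, "y": 0, "z": 0, "claw": 250}]'

```text
t: 20.1
ee_pos: [0.4419, 0.2686, 0.0228]
orientation: [0.001, 0.004, 1.0, 0.0]
force: [-0.5, 0.6, 0.5]
opening: 0.0078
grip_force: 58.4
```

```bash
python3 p.py 0.4487,0.1612,0.11,90; python3 - <<'E'
from h import *
im=env.get_image("scene"); cv2.imwrite("pics/f.png",cv2.resize(im["pixels"][230:370,240:400],None,fx=3,fy=3))
E
```

```text
t 20.1 pos [0.4419 0.2686 0.0228] phi 89.5 tilt [0.001 0.001] j6 -1.12 F [-0.5  0.6  0.5] open 0.0078 grip 58.4
turn wz -0.009 then x -0.0068 y -0.1074 z -0.0872
```

View pics/f.png

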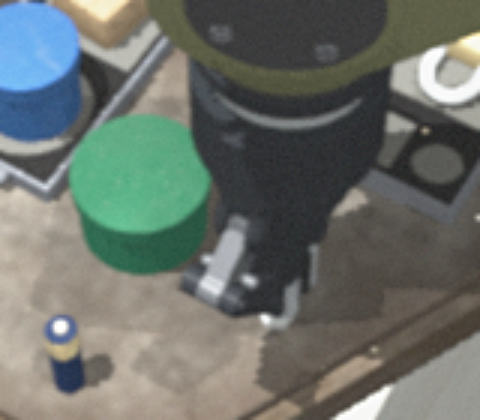

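Request:
drive_tool --motion '[{"wx": 0, "wy": 0, "wz": 0, "x": 0, "y": 0, "z": -0.045, "claw": 250}, {"wx": 0, "wy": 0, "wz": 0, "x": 0, "y": 0, "z": -0.04, "claw": 250}, {"wx": 0, "wy": 0, "wz": 0, "x": -0.003, "y": -0.054, "z": 0, "claw": 250}, {"wx": 0, "wy": 0, "wz": 0, "x": -0.003, "y": -0.0535, "z": 0, "claw": 250}, {"wx": 0, "wy": 0, "wz": 0, "x": 0, "y": 0, "z": 0, "claw": 250}, {"wx": 0, "wy": 0, "wz": 0, "x": 0, "y": 0, "z": 0, "claw": 250}]'

```text
t: 20.9
ee_pos: [0.4466, 0.1609, 0.1072]
orientation: [0.0, 0.005, 1.0, 0.0]
force: [1.0, -0.2, -0.2]
opening: 0.0074
grip_force: 58.7
```

```bash
python3 p.py 0.4487,0.1612,0.029,90
```

```text
t 20.9 pos [0.4466 0.1609 0.1072] phi 89.5 tilt [0. 0.] j6 -1.33 F [ 1.  -0.2 -0.2] open 0.0074 grip 58.7
turn wz -0.009 then x -0.0021 y 0.0003 z 0.0782
```

Descend (allowing for the ~+3 mm x drift on descent), then check before release.

Request:
drive_tool --motion '[{"wx": 0, "wy": 0, "wz": 0, "x": 0, "y": 0, "z": 0.04, "claw": 250}, {"wx": 0, "wy": 0, "wz": 0, "x": 0, "y": 0, "z": 0.025, "claw": 250}, {"wx": 0, "wy": 0, "wz": 0, "x": 0, "y": 0, "z": 0.008, "claw": 250}, {"wx": 0, "wy": 0, "wz": 0, "x": 0, "y": 0, "z": 0, "claw": 250}, {"wx": 0, "wy": 0, "wz": 0, "x": 0, "y": 0, "z": 0, "claw": 250}]'

```text
t: 21.52
ee_pos: [0.4475, 0.1614, 0.0353]
orientation: [0.001, 0.004, 1.0, 0.0]
force: [-0.2, -0.2, 0.5]
opening: 0.0074
grip_force: 58.7
```

```bash
python3 p.py 0.4487,0.1612,0.028,90; python3 - <<'E'
from h import *
im=env.get_image("scene"); cv2.imwrite("pics/g.png",cv2.resize(im["pixels"][200:330,320:450],None,fx=4,fy=4))
E
```

```text
t 21.52 pos [0.4475 0.1614 0.0353] phi 89.5 tilt [0.002 0.001] j6 -1.33 F [-0.2 -0.2  0.5] open 0.0074 grip 58.7
turn wz -0.008 then x -0.0012 y -0.0002 z 0.0073
```

View pics/g.png

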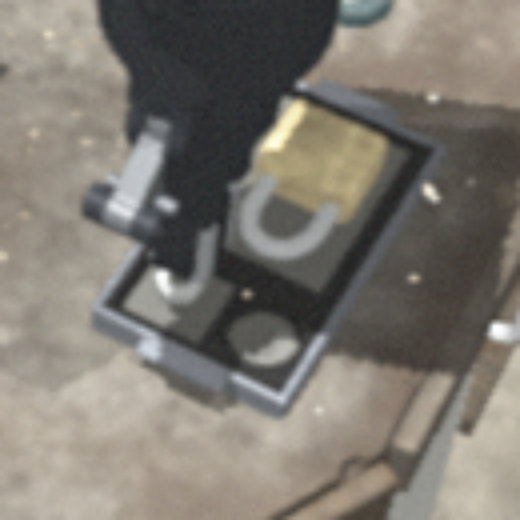

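Request:
drive_tool --motion '[{"wx": 0, "wy": 0, "wz": 0, "x": 0, "y": 0, "z": 0.008, "claw": 250}, {"wx": 0, "wy": 0, "wz": 0, "x": 0, "y": 0, "z": 0, "claw": 250}, {"wx": 0, "wy": 0, "wz": 0, "x": 0, "y": 0, "z": 0, "claw": 250}]'

```text
t: 21.95
ee_pos: [0.4475, 0.161, 0.0268]
orientation: [0.001, 0.004, 1.0, 0.0]
force: [1.5, 1.0, 2.3]
opening: 0.0074
grip_force: 59.0
```

Request:
drive_tool --motion '[{"wx": 0, "wy": 0, "wz": 0, "x": 0, "y": 0, "z": 0, "claw": 225}, {"wx": 0, "wy": 0, "wz": 0, "x": 0, "y": 0, "z": 0, "claw": 180}, {"wx": 0, "wy": 0, "wz": 0, "x": 0, "y": 0, "z": 0, "claw": 180}, {"wx": 0, "wy": 0, "wz": 0, "x": 0, "y": 0, "z": -0.03, "claw": 180}, {"wx": 0, "wy": 0, "wz": 0, "x": 0, "y": 0, "z": -0.045, "claw": 180}, {"wx": 0, "wy": 0, "wz": 0, "x": 0, "y": 0, "z": -0.01, "claw": 150}, {"wx": 0, "wy": 0, "wz": 0, "x": 0, "y": 0, "z": 0, "claw": 150}]'

```text
t: 22.82
ee_pos: [0.4467, 0.1608, 0.1114]
orientation: [0.001, 0.004, 1.0, 0.0]
force: [0.1, 0.0, -0.9]
opening: 0.0352
grip_force: 0.0
```

```bash
python3 p.py 0.505,0.3425,0.11,90
```

```text
t 22.82 pos [0.4467 0.1608 0.1114] phi 89.5 tilt [0.001 0.   ] j6 -1.33 F [ 0.1  0.  -0.9] open 0.0352 grip 0.0
turn wz -0.009 then x -0.0583 y 0.1817 z 0.0014
```

Request:
drive_tool --motion '[{"wx": 0, "wy": 0, "wz": 0, "x": -0.0146, "y": 0.0454, "z": 0, "claw": 150}, {"wx": 0, "wy": 0, "wz": 0, "x": -0.0146, "y": 0.0454, "z": 0, "claw": 150}, {"wx": 0, "wy": 0, "wz": 0, "x": -0.0146, "y": 0.0454, "z": 0, "claw": 150}, {"wx": 0, "wy": 0, "wz": 0, "x": -0.0146, "y": 0.0454, "z": 0, "claw": 150}, {"wx": 0, "wy": 0, "wz": 0, "x": 0, "y": 0, "z": 0, "claw": 150}, {"wx": 0, "wy": 0, "wz": 0, "x": 0, "y": 0, "z": 0.03, "claw": 150}, {"wx": 0, "wy": 0, "wz": 0, "x": 0, "y": 0, "z": 0, "claw": 150}]'

```text
t: 23.7
ee_pos: [0.5033, 0.3396, 0.0764]
orientation: [-0.004, 0.005, 1.0, -0.002]
force: [-0.0, 0.6, -0.4]
opening: 0.0353
grip_force: 0.0
```

```bash
python3 p.py 0.505,0.3425,0.02,90;python3 - <<'E'
from h import *
im=env.get_image("top"); cv2.imwrite("pics/i1.png",im["pixels"]); a=cv2.resize(im["pixels"][190:340,200:400],None,fx=2.6,fy=2.6)
im=env.get_image("scene"); b=cv2.resize(im["pixels"][290:380,200:310],(477,390)); cv2.imwrite("pics/i.png",np.hstack([a[:,:320],b]))
E
```

```text
t 23.7 pos [0.5033 0.3396 0.0764] phi 89.5 tilt [-0.008 -0.005] j6 -1.06 F [-0.   0.6 -0.4] open 0.0353 grip 0.0
turn wz -0.009 then x -0.0017 y 0.0029 z 0.0564
```

View pics/i.png

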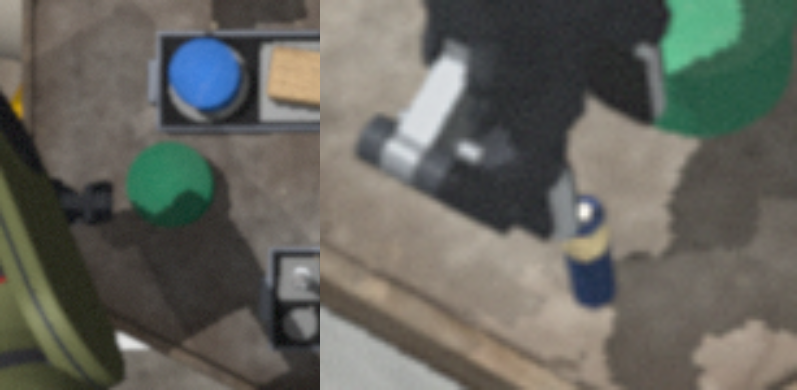

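Request:
drive_tool --motion '[{"wx": 0, "wy": 0, "wz": 0, "x": 0, "y": 0.0025, "z": 0, "claw": 150}, {"wx": 0, "wy": 0, "wz": 0, "x": 0, "y": 0, "z": 0.03, "claw": 150}, {"wx": 0, "wy": 0, "wz": 0, "x": 0, "y": 0, "z": 0.026, "claw": 150}, {"wx": 0, "wy": 0, "wz": 0, "x": 0, "y": 0, "z": 0, "claw": 180}, {"wx": 0, "wy": 0, "wz": 0, "x": 0, "y": 0, "z": 0, "claw": 240}, {"wx": 0, "wy": 0, "wz": 0, "x": 0, "y": 0, "z": 0, "claw": 240}, {"wx": 0, "wy": 0, "wz": 0, "x": 0, "y": 0, "z": 0, "claw": 240}]'

```text
t: 24.68
ee_pos: [0.5073, 0.3447, 0.0263]
orientation: [0.001, 0.004, 1.0, 0.0]
force: [0.5, 0.1, -0.5]
opening: 0.0122
grip_force: 58.4
```

```bash
python3 p.py 0.4138,0.1617,0.11,90
```

```text
t 24.68 pos [0.5073 0.3447 0.0263] phi 89.5 tilt [0.002 0.001] j6 -1.05 F [ 0.5  0.1 -0.5] open 0.0122 grip 58.4
turn wz -0.009 then x 0.0935 y -0.183 z -0.0837
```

Request:
drive_tool --motion '[{"wx": 0, "wy": 0, "wz": 0, "x": 0, "y": 0, "z": -0.045, "claw": 240}, {"wx": 0, "wy": 0, "wz": 0, "x": 0, "y": 0, "z": -0.045, "claw": 240}, {"wx": 0, "wy": 0, "wz": 0, "x": 0.0232, "y": -0.0458, "z": 0, "claw": 240}, {"wx": 0, "wy": 0, "wz": 0, "x": 0.0232, "y": -0.0458, "z": 0, "claw": 240}, {"wx": 0, "wy": 0, "wz": 0, "x": 0.0232, "y": -0.0458, "z": 0, "claw": 240}, {"wx": 0, "wy": 0, "wz": 0, "x": 0.0232, "y": -0.0458, "z": 0, "claw": 240}, {"wx": 0, "wy": 0, "wz": 0, "x": 0, "y": 0, "z": 0, "claw": 240}, {"wx": 0, "wy": 0, "wz": 0, "x": 0, "y": 0, "z": 0, "claw": 240}]'

```text
t: 25.68
ee_pos: [0.4128, 0.1622, 0.1159]
orientation: [0.001, 0.005, 1.0, 0.0]
force: [0.8, -0.1, -0.3]
opening: 0.012
grip_force: 58.7
```

```bash
python3 p.py 0.4148,0.1617,0.032,90
```

```text
t 25.68 pos [0.4128 0.1622 0.1159] phi 89.5 tilt [0.002 0.001] j6 -1.31 F [ 0.8 -0.1 -0.3] open 0.012 grip 58.7
turn wz -0.009 then x -0.002 y -0.0005 z 0.0839
```

Request:
drive_tool --motion '[{"wx": 0, "wy": 0, "wz": 0, "x": -0.001, "y": 0, "z": 0.04, "claw": 240}, {"wx": 0, "wy": 0, "wz": 0, "x": 0, "y": 0, "z": 0.025, "claw": 240}, {"wx": 0, "wy": 0, "wz": 0, "x": 0, "y": 0, "z": 0.008, "claw": 240}, {"wx": 0, "wy": 0, "wz": 0, "x": 0, "y": 0, "z": 0, "claw": 240}, {"wx": 0, "wy": 0, "wz": 0, "x": 0, "y": 0, "z": 0, "claw": 240}]'

```text
t: 26.3
ee_pos: [0.4143, 0.1625, 0.0434]
orientation: [0.001, 0.004, 1.0, 0.0]
force: [-0.1, 0.0, 0.3]
opening: 0.0119
grip_force: 58.7
```

```bash
python3 p.py 0.4148,0.1617,0.0305,90; python3 - <<'E'
from h import *
im=env.get_image("scene"); cv2.imwrite("pics/j.png",cv2.resize(im["pixels"][200:330,320:450],None,fx=4,fy=4))
E
```

```text
t 26.3 pos [0.4143 0.1625 0.0434] phi 89.5 tilt [0.002 0.001] j6 -1.31 F [-0.1  0.   0.3] open 0.0119 grip 58.7
turn wz -0.008 then x -0.0005 y -0.0008 z 0.0129
```

View pics/j.png

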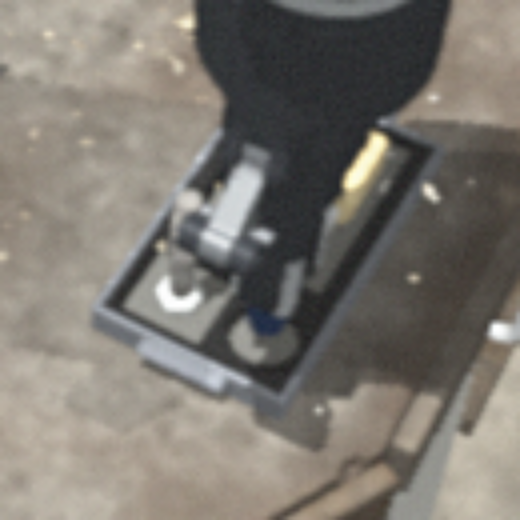

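Request:
drive_tool --motion '[{"wx": 0, "wy": 0, "wz": 0, "x": 0, "y": 0, "z": 0.008, "claw": 240}, {"wx": 0, "wy": 0, "wz": 0, "x": 0, "y": 0, "z": 0.005, "claw": 240}, {"wx": 0, "wy": 0, "wz": 0, "x": 0, "y": 0, "z": 0, "claw": 240}, {"wx": 0, "wy": 0, "wz": 0, "x": 0, "y": 0, "z": 0, "claw": 240}]'

```text
t: 26.85
ee_pos: [0.4136, 0.162, 0.03]
orientation: [0.0, 0.004, 1.0, 0.0]
force: [-2.6, -1.2, 7.2]
opening: 0.012
grip_force: 59.6
```

Request:
drive_tool --motion '[{"wx": 0, "wy": 0, "wz": 0, "x": 0, "y": 0, "z": 0, "claw": 210}, {"wx": 0, "wy": 0, "wz": 0, "x": 0, "y": 0, "z": 0, "claw": 170}, {"wx": 0, "wy": 0, "wz": 0, "x": 0, "y": 0, "z": 0, "claw": 170}, {"wx": 0, "wy": 0, "wz": 0, "x": 0, "y": 0, "z": -0.03, "claw": 170}, {"wx": 0, "wy": 0, "wz": 0, "x": 0, "y": 0, "z": -0.06, "claw": 170}, {"wx": 0, "wy": 0, "wz": 0, "x": 0, "y": 0, "z": -0.06, "claw": 170}, {"wx": 0, "wy": 0, "wz": 0, "x": 0, "y": 0.06, "z": 0, "claw": 170}, {"wx": 0, "wy": 0, "wz": 0, "x": 0, "y": 0.06, "z": 0, "claw": 170}]'

```text
t: 27.85
ee_pos: [0.4151, 0.2832, 0.1809]
orientation: [0.002, 0.005, 1.0, 0.001]
force: [1.4, -0.1, 0.8]
opening: 0.0284
grip_force: 0.0
```

Request:
drive_tool --motion '[{"wx": 0, "wy": 0, "wz": 0, "x": 0.03, "y": 0.05, "z": 0, "claw": 170}, {"wx": 0, "wy": 0, "wz": 0, "x": 0.03, "y": 0.05, "z": 0, "claw": 170}, {"wx": 0, "wy": 0, "wz": 0, "x": 0.03, "y": 0.05, "z": 0, "claw": 170}, {"wx": 0, "wy": 0, "wz": 0, "x": 0.03, "y": 0.05, "z": 0, "claw": 170}, {"wx": 0, "wy": 0, "wz": 0, "x": 0, "y": 0, "z": 0, "claw": 170}]'

```text
t: 28.48
ee_pos: [0.2937, 0.4855, 0.1786]
orientation: [-0.0, 0.002, 1.0, -0.0]
force: [0.1, -0.8, 0.2]
opening: 0.0282
grip_force: 0.0
```

```bash
python3 p.py; python3 - <<'E'
from h import *
for n in("top","scene"):
    im=env.get_image(n); r=(190,330,240,400) if n=="top" else (180,330,200,450)
    cv2.imwrite(f"pics/k_{n}.png",cv2.resize(im["pixels"][r[0]:r[1],r[2]:r[3]],None,fx=3,fy=3))
    for t,z in(("padlock",.022),("hex_bolt",.065),("aa_cell",.055),("sanding_block",.028),("wax_pot",.054),("big_pot",.045)):
        m=env.mark_of(t,im); k=env.masks_of(t,im)
        print(n,t,[(at_z(im,q["uv"],.004)[:2].round(4),round(q["score"],2)) for q in m[:1]],[cv2.minAreaRect(np.array([at_z(im,(u,v),z)[:2]*1000 for v,u in np.argwhere(q["region"])],np.float32)) for q in k[:1]])
a=cv2.imread("pics/k_top.png");b=cv2.imread("pics/k_scene.png"); b=cv2.resize(b,(int(b.shape[1]*.7),int(b.shape[0]*.7)))
a=cv2.resize(a,(400,350)); w=max(a.shape[1],b.shape[1]); P=lambda q:cv2.copyMakeBorder(q,0,0,0,w-q.shape[1],0)
o=np.vstack([P(a)[:285],P(b)]); cv2.imwrite("pics/k.png",o[:600,:800])
E
```

```text
t 28.48 pos [0.2937 0.4855 0.1786] phi 89.8 tilt [-0.001 -0.   ] j6 -0.64 F [ 0.1 -0.8  0.2] open 0.0282 grip 0.0
top padlock [(array([0.4222, 0.097 ]), 0.91)] [((431.55303955078125, 99.59813690185547), (62.65510177612305, 38.75035095214844), 88.59083557128906)]
top hex_bolt [(array([0.4506, 0.1579]), 0.45)] [((450.9547424316406, 159.26185607910156), (14.525484085083008, 14.474064826965332), 43.814308166503906)]
top aa_cell [(array([0.4176, 0.1594]), 0.49)] []
top sanding_block [(array([0.599 , 0.1471]), 0.76)] [((600.97607421875, 148.5269317626953), (71.99987030029297, 46.13920593261719), 80.27587127685547)]
top wax_pot [(array([0.6035, 0.2285]), 0.97)] [((601.52880859375, 227.17274475097656), (52.55415344238281, 47.742706298828125), 43.67955017089844)]
top big_pot [(array([0.5271, 0.2584]), 0.96)] []
scene padlock [(array([ 0.6547, -0.0412]), 0.59)] []
scene hex_bolt [] []
scene aa_cell [] []
scene sanding_block [(array([0.5989, 0.1472]), 0.8)] [((595.6016235351562, 153.57952880859375), (84.4080810546875, 53.6567268371582), 82.75416564941406)]
scene wax_pot [(array([ 0.6491, -0.0409]), 0.47)] [((590.624267578125, 240.3177490234375), (50.83530044555664, 79.28286743164062), 42.7155647277832)]
scene big_pot [] [((532.47021484375, 277.1030578613281), (19.966995239257812, 75.90037536621094), 31.30141830444336)]
```

View pics/k.png

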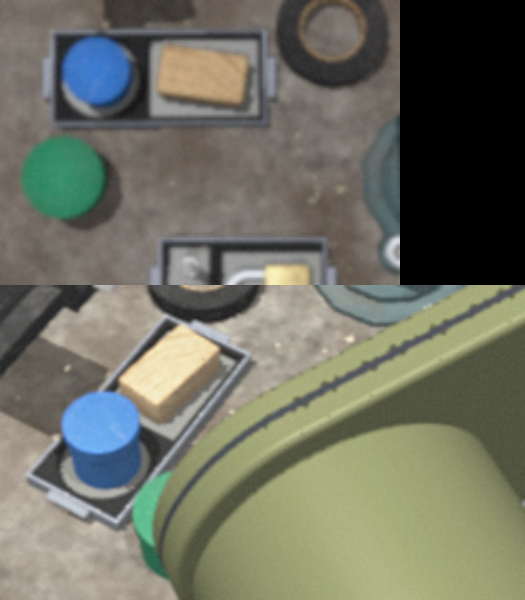

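View pics/k_top.png

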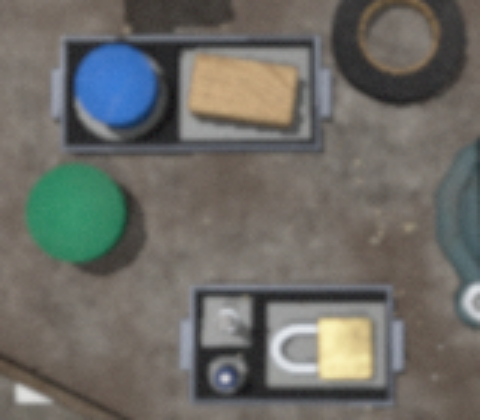

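The top view shows all five parts in their cut-outs: pot (117,85), block (245,90), bolt (232,322), cell (227,376) and padlock (325,348). The green pot hasn't moved. The arm is clear, so I'm handing in.

```bash
python3 -c "
from plant import env; print(env.hand_in())"
```

```text
the job is handed in; nothing more can be done
None
```

Both kits are made up and handed in at about 29 s of the 112 s allowed: in the final pictures all five parts sit in their cut-outs and the green pot has not moved; the offcut was never approached, and no verdict came back.

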